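# Pack tablets down a dispenser tube with a pusher

### The arm

A 6-joint arm with a two-finger parallel gripper is mounted at the origin on a cart in front of the work surface, level with it; the furniture and walls round the work are solid. World frame = base frame: x ahead of the robot, y to its left, z up, the work surface at z = 0. Lengths are in m, angles in rad, forces in N, time in s.
With the tool pointing down it reaches from about 0.25 to 0.725 m from the base axis. Payload 4 kg.
Tool frame: the origin (TCP) lies between the finger pads; the fingertips stand 11 mm ahead of it and the grasp point (between the pads) lies 8 mm behind it (bot.tip_extent is the distance from the TCP to the fingertips, in m); z points along the fingers, y is the line along which they close (so a half turn about z gives the same grasp; the last joint's range is limited). The gripper opens to 85 mm and grips with 20 to 120 N. Pads are 22 mm wide; open, the fingers measure 114 mm over their backs; the gripper's body (76 mm by 85 mm) begins 54 mm behind the grasp point. The pads swing forward as they close: fully open they stand 13 mm farther back than shut.
Start: joints at [-1.344, 0.241, 0.005, 1.335, 0, 1.571], TCP at [0.112, -0.487, 0.242] pointing down, gripper open.
Joint ranges: [-2.72, 2.72], [-1.05, 1.87], [-1.09, 1.28], [-1.99, 2.15], [-1.42, 1.44], [-3.14, 3.14]. Speed limits (rad/s): [2.79, 2.79, 3.14, 3.14, 3.14, 3.14].

### API

Orientations are given as a unit quaternion [x, y, z, w].
In Python, from workcell import bot gives the robot as it stands. The module is installed in compiled form; this text tells all that it offers.
- The arm moves only by the tool drive_tool, never from a script. Its argument "rows" is a list of rows, each an object of numbers: "dx", "dy", "dz": the shift along the tool's x, y, z in units of 50 mm (1.0 is 50 mm); "wx", "wy", "wz": the turn, a rotation vector about the tool's x, y, z in units of 5 degrees (1.0 is 5 degrees); "hand": the finger opening in mm, from 0 to 85.4. A call has 1 to 20 rows; each row is the pose to reach, as a shift and turn from the pose commanded when the call began, along the tool's axes at that moment; what a row does not reach only later rows make up. A row lasts 1/10 s, in which the tool goes at most 50 mm and 8.59 degrees, less where a joint would pass 70% of its speed; a pose out of reach is approached as far as the arm can. A call with a gripper value outside its range is refused whole. The fingers move at their own pace and stop on an object; the grip force is fixed at half the most. Time passes only in rows, so rows that repeat a pose let the fingers close. It gives the time, the measured TCP pose, the force, the opening and the grip force at its end, in the units of the state.
- bot.get_obs(): the state, without advancing time (a new reading comes with each control period).
- bot.camera(name): name is "side" or "top"; returns the picture (400x640x3 uint8, red, green, blue); there is no depth.
- bot.get_calibration(name): a dict with "vfov" (degrees; the focal length in pixels is half the picture's height over the tangent of half this angle, whatever the lens; pixels are square), "cx", "cy" (the principal point, pixels), "k1" (the pictures are not rectified: a ray, as slopes to the right and down, at radius r is drawn at 1 + k1 r^2 times it, then the intrinsics apply), "origin" and "rotation" of the camera in the world. Camera axes: x right, y up, looking along -z (the intrinsics and any distortion apply to the point x, -y, -z); pixel columns grow to the right and rows downward; lengths in m; the calibration is good to about 2 mm. A picture is of the moment at which its call begins. get_calibration takes no time and is no camera call.
- bot.job_done(): hands the job in; it is judged then, once.
Trained networks look in the newest picture that a camera, given by its name, has taken for a name from the list of things; names that differ only in an ending like _2 or _b are one class to them, and where a whole thing is asked for, a point or a joint stands for the part that bears it (a point fixed in the world has none). Each returns a list of dicts, best first, with "score" (0 to 1); they miss things now and then, are a little off and sometimes report something else, mostly with a low value. They report only what shows in the picture. A call takes as long as a camera call. They do not tell look-alikes from the thing itself.
- bot.look_for(camera, thing): "extent" ([centre column, centre row, width, height] in pixels, round what is visible of it).
- bot.outline_of(camera, thing): "region" (400x640 bool, what is visible of it) and "extent" ([centre column, centre row, width, height] in pixels, round what is visible of it).
The state is a dict: "clock": time; "joint_pos": joint angles; "joint_vel": joint speeds; "tau": joint torques, N m; "eef_pos": TCP position; "tool_rot": TCP orientation; "ft_force": force on the tool from outside, world axes, zero at the start; "ft_torque": the same for the moment, N m; "grip_width": finger opening in m; "grasp_force": force on a finger pad.
Only numpy, scipy, OpenCV 4.12 (cv2) and the standard library are available. Lean on these libraries where they do the work, as an engineer would, in place of code of your own. Each camera call takes 0.05 s, during which the arm holds its last target. There are 200 camera calls.

### The job

One dishwashing tablet is stuck near the top of the clear tube. Put the loose tablet into the tube on top of it, then take the wooden pusher and push both tablets all the way down until they sit firmly on the bottom, pressing firmly without crushing them. Leave the pusher standing in the tube on the tablets, let go of it, and leave the other things where they are.

Things in the scene. Friction and masses are not known exactly. Their poses are not given: they have to be found in the camera images.
- tube: clear plastic dispenser tube, upright, fixed to the worktop by a flat grey foot 84 mm wide. Origin: on its axis at worktop height, z up. Bore 40 mm, wall 3 mm, 150 mm tall; the top 15 mm flare to about 50 mm inside, 56 mm outside.
- tube_mouth (a point): centre of the tube's open mouth, on its axis, 150 mm above the worktop.
- tube_ribs (a point): point on the tube's axis 84 mm above the worktop, at the top of the straight part of three grey sprung ribs inside (z = 12 to 84 mm, opening 32 mm wide; slanted tops end at 96 mm). They give way to a 36 mm tablet; their drag on tablets is 4 to 13 N while these slide down, and sinks to 0 to 5 N in a pause.
- tablet_low: hard white tablet, an upright cylinder 36 mm in diameter and 26 mm tall, stuck in the tube on the tops of the ribs, about 92 mm above the worktop. Origin: centre of its underside, z up.
- tablet_new: the loose tablet, same white cylinder 36 mm in diameter and 26 mm tall, standing flat on the worktop. Origin: centre of its underside, z up. Let go in the mouth it slides down by itself onto the other tablet.
- pusher: wooden pusher standing upright on the worktop, 150 mm tall, about 120 g. Origin: centre of its foot, z up. Foot 28 mm in diameter (z 0 to 20 mm), shaft 22 mm, handle 30 mm in diameter from z = 100 to 150 mm. A push of about 20 N on the tablets seats them firmly (8 N must reach the floor besides the ribs' drag); over 30 N breaks them.
- floor_pad (a joint): springy dark rubber floor in the tube, on an adjustable plug: its top lies 14 to 34 mm above the worktop, not measured, to be found by feel. Value: how far it is pressed down, in m: 0 unloaded, 8 N for each mm, so 0.001 or more is firmly bottomed out; it stops at 0.006.
- tuna: low round tin, 87 mm in diameter, 40 mm tall, bystander; origin: centre of its underside.
- carton: small carton lying on the worktop, 112 x 55 x 41 mm, bystander; origin: centre of its underside.
- mug: tall white mug, 114 mm tall, bystander; origin: centre of its underside.
- key: black car key, 30 x 58 x 13 mm, lying on the worktop, bystander; origin: centre of its underside.
Things that resemble listed ones, but are neither listed nor needed, are in the scene too. Leave any black look-alike of the tablet_low alone.

How it is judged:
On the way, in this order (a step that is already met when the one before it is completed fails the run):
1. the loose tablet is let go inside the tube, on top of the stuck one (horizontal distance between each of tablet_new, tablet_low and tube below 0.006 m and z of tablet_new in the frame of tablet_low between 0.022 and 0.03 m and z of tablet_new in the frame of tube between 0.08 and 0.13 m and contact force between tablet_new and the fingers below 0.2 N), for 0.2 s.
2. the pusher presses both tablets firmly onto the floor pad (8 N or more on the pad) (horizontal distance between each of tablet_new, tablet_low and tube below 0.006 m and z of tablet_new in the frame of tablet_low between 0.022 and 0.03 m and value of joint floor_pad above 0.001 m and contact force between pusher and tablet_new above 8 N and z of tablet_new in the frame of tube below 0.063 m), for 0.2 s.
At the end, for the whole second after the job is handed in: Both tablets lie on each other in the bottom of the tube (within 6 mm of its axis, gap under 4 mm, upper underside below 64 mm), pressed home before; the pusher stands in the tube on them (within 9 mm of the axis, leaning under 0.25 rad), let go and still (horizontal distance between each of tablet_new, tablet_low and tube below 0.006 m and z of tablet_new in the frame of tablet_low between 0.022 and 0.03 m and z of tablet_new in the frame of tube below 0.064 m and horizontal distance between pusher and tube below 0.009 m and z of pusher in the frame of tablet_new between 0.022 and 0.032 m and angle between pusher's own z axis and vertical below 0.25 rad and contact force between pusher and the fingers below 0.2 N and linear speed of pusher below 0.02 m/s); the robot touches nothing.
It fails at once if the tablets are pressed with more than 30 N (contact force between pusher and tablet_new above 30 N or contact force between tablet_new and tablet_low above 30 N).
It fails at once if a tablet is pushed down by the fingers instead of the pusher (contact force between tablet_new and the fingers above 1 N and z of tablet_new in the frame of tube below 0.105 m and horizontal distance between tablet_new and tube below 0.02 m).
It fails at once if a bystander is moved more than 4 cm (distance of any of tuna, carton, mug, key from where it was at the start of the episode above 0.04 m).
It also fails if it takes over 72 s, if anything falls off the work surface, if the arm or the gripper's body presses on something with over 40 N, if the wrist force passes 120 N, or if a joint passes its speed limit or range.

## Working session

There is one attempt and no reset: what is moved stays moved. The work goes in short steps, Python scripts to look and compute and a tool call to move; the robot and the scene stay as the last step left them, time stands still between calls to the robot, and variables do not carry over. Pictures are saved under pics/ and viewed, at most 10 in all, crops included, and the job is handed in when it is done.

Besides the shell and the picture viewer there is one more tool, called as name(argument=value, ...) on one line, values as JSON. drive_tool: Moves the arm, as the interface text tells. Its arguments: {"type":"object","properties":{"rows":{"type":"array","items":{"type":"object","properties":{"dx":{"type":"number"},"dy":{"type":"number"},"dz":{"type":"number"},"wx":{"type":"number"},"wy":{"type":"number"},"wz":{"type":"number"},"hand":{"type":"number"}}}}},"required":["rows"]}

```bash
mkdir -p pics
cat > h.py <<'E'
import numpy as np, cv2
from workcell import bot
def cal(c):
    k=bot.get_calibration(c); f=200/np.tan(np.radians(k['vfov'])/2); return k,f
def px2w(c,u,v,z):
    k,f=cal(c); p=np.array([(u-k['cx'])/f,(v-k['cy'])/f]); q=p.copy()
    for _ in range(30): q=p/(1+k['k1']*(q@q))
    R=np.array(k['rotation']).reshape(3,3); d=R@np.array([q[0],-q[1],-1]); o=np.array(k['origin'])
    return o+d*(z-o[2])/d[2]
def w2px(c,P):
    k,f=cal(c); R=np.array(k['rotation']).reshape(3,3); x=R.T@(np.array(P)-k['origin'])
    s=np.array([x[0],-x[1]])/-x[2]; s=s*(1+k['k1']*(s@s)); return s*f+[k['cx'],k['cy']]
def snap(c,n):
    im=bot.camera(c); cv2.imwrite('pics/'+n+'.png',im[...,::-1]); return im
E
python3 - <<'E'
from h import *
for c in('top','side'):
    snap(c,c+'0'); k=bot.get_calibration(c); print(c,k)
    for t in('tube','tablet_new','pusher','mug','tuna','carton','key'):
        print(t,[(np.round(d['extent'],1).tolist(),round(d['score'],2)) for d in bot.look_for(c,t)])
o=bot.get_obs(); print(o)
E
```

```text
top {'vfov': 47.265862662707775, 'cx': 327.5313166628442, 'cy': 203.4303798834989, 'k1': 0.008418099529180403, 'origin': array([ 0.44654191, -0.11057974,  1.33070024]), 'rotation': array([ 0.0286502 , -0.03228132, -0.7001694 ,  0.71267095])}
tube [([294.8, 213.2, 27.5, 33.7], 0.75)]
tablet_new [([210.9, 226.7, 16.9, 15.7], 0.48)]
pusher [([353.5, 249.8, 11.3, 7.3], 0.69)]
mug [([456.4, 241.9, 42.0, 30.9], 0.93)]
tuna [([218.2, 170.8, 34.1, 32.0], 0.72)]
carton [([331.1, 174.8, 23.2, 37.3], 0.92)]
key [([273.2, 251.6, 15.6, 17.8], 0.69), ([455.5, 240.9, 35.3, 30.9], 0.43)]
side {'vfov': 54.31877147856304, 'cx': 321.4775349076115, 'cy': 194.18472059438096, 'k1': 0.032632540758188305, 'origin': array([ 0.48117841, -0.64552844,  0.98075354]), 'rotation': array([ 0.28494979, -0.01430788, -0.02868755,  0.95800622])}
tube [([323.5, 185.6, 29.0, 50.2], 0.72)]
tablet_new [([306.0, 136.8, 10.8, 12.2], 0.4)]
pusher [([286.9, 238.3, 10.5, 33.3], 0.87)]
mug [([303.0, 349.5, 38.2, 45.4], 0.72)]
tuna [([352.6, 136.0, 24.9, 27.8], 0.96)]
carton [([303.8, 349.9, 39.6, 46.1], 0.71), ([367.8, 222.9, 41.0, 27.5], 0.62)]
key [([281.6, 179.9, 20.1, 8.1], 0.44)]
{'clock': 0.8, 'joint_pos': array([-1.34399591e+00,  2.40548315e-01,  4.98849620e-03,  1.33518867e+00,
        8.81186942e-06,  1.57082135e+00]), 'joint_vel': array([-6.39446035e-04,  4.40418158e-04, -8.03497133e-04,  6.30312207e-04,
       -9.36475505e-05,  2.08126007e-04]), 'tau': array([-5.87701725e-04, -3.72156823e+01,  2.52675265e+01,  9.47561057e-04,
        1.26449959e-05,  7.81186827e-06]), 'eef_pos': array([ 0.11243267, -0.48719328,  0.24232791]), 'tool_rot': array([9.93578499e-01, 1.13144886e-01, 7.08451572e-06, 2.32665325e-05]), 'ft_force': array([ 0.50958894, -0.06026477, -0.82710278]), 'ft_torque': array([ 0.0316043 ,  0.01060173, -0.04204302]), 'grasp_force': 0.0, 'grip_width': 0.0854514646617574}
```

View pics/top0.png

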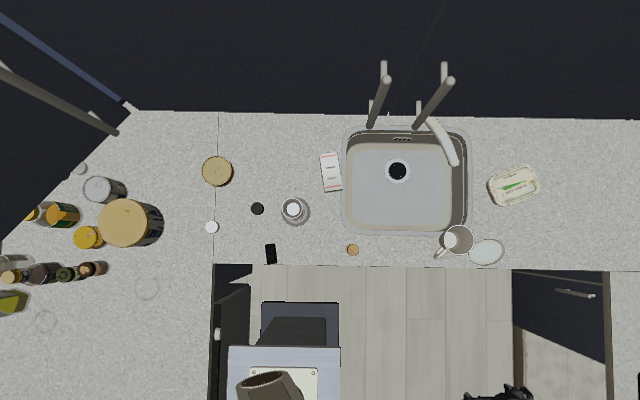

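View pics/side0.png

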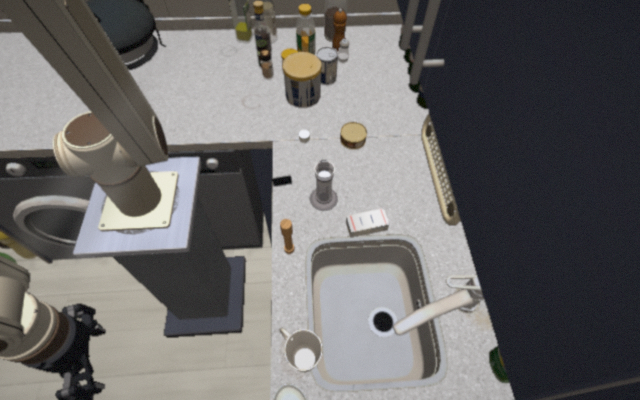

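The top view shows a white disc at (211,227) and a black disc at (257,209). The white one is the tablet and the black one is the look-alike to leave alone. The tube is at (294,212), the pusher at (353,250), the key at (270,253) and the carton at (331,172). In the side view the tablet is at (304,135), the tube at (323,185) and the pusher at (287,236).

```bash
sed -i "s/np.array(k\['rotation'\]).reshape(3,3)/Rot.from_quat(k['rotation']).as_matrix()/; 1i from scipy.spatial.transform import Rotation as Rot" h.py
python3 - <<'E'
from h import *
from scipy.optimize import least_squares
im=bot.camera('top'); s=bot.camera('side')
a=cv2.resize(im[185:270,195:375],None,fx=4.4,fy=4.4,interpolation=cv2.INTER_CUBIC)
b=cv2.resize(s[120:260,265:390],None,fx=2.1*1.8,fy=2.1*1.8,interpolation=cv2.INTER_CUBIC)
cv2.imwrite('pics/ctop.png',a[...,::-1]); cv2.imwrite('pics/cside.png',b[...,::-1])
def cen(c,t):
    r=bot.outline_of(c,t)
    if not r: return None
    m=r[0]['region']; v,u=np.nonzero(m); return u.mean(),v.mean(),m.sum()
for t,z in(('tablet_new',.013),('pusher',.075),('tube',.075)):
    for c in('top','side'):
        q=cen(c,t); 
        if q: print(t,c,np.round(q,1),px2w(c,q[0],q[1],z).round(4))
print('tablet top box',px2w('top',210.9,226.7,.02),px2w('side',304,135.5,.02))
E
```

```text
tablet_new top [212.3 226.7 129. ] [0.4875 0.2138 0.013 ]
pusher side [287.2 235.1 367. ] [ 0.4318 -0.1773  0.075 ]
tube top [295.9 211.8 508. ] [ 0.5304 -0.0295  0.075 ]
tube side [324.1 187.8 913. ] [ 0.5371 -0.035   0.075 ]
tablet top box [0.48708465 0.21600791 0.02      ] [0.48893555 0.21128044 0.02      ]
```

View pics/ctop.png

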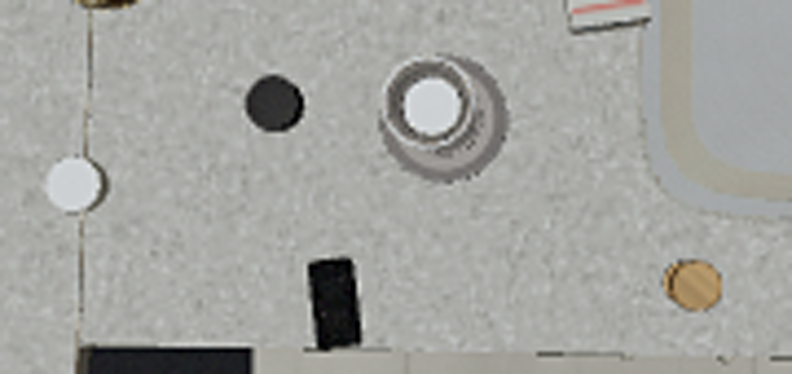

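View pics/cside.png

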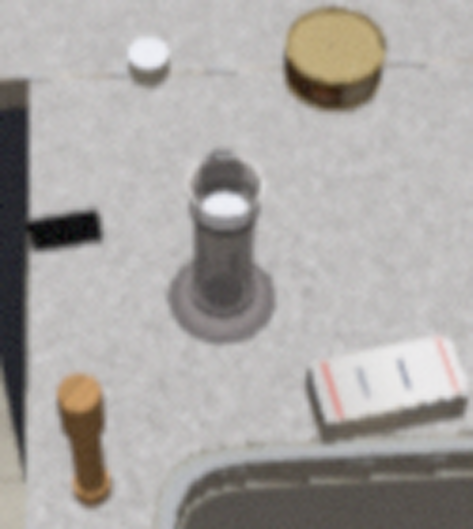

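Run:
```python
from h import *
T=lambda u,v,z:px2w('top',195+(u+.5)/4.4-.5,185+(v+.5)/4.4-.5,z).round(4)
S=lambda u,v,z:px2w('side',265+(u+.5)/3.78-.5,120+(v+.5)/3.78-.5,z).round(4)
print('tab',T(73,184,.026),S(148,52,.026))
print('tube mouth',T(430,102,.15),S(226,183,.15),'foot',T(444,118,.003),S(221,298,.003),'low',T(433,106,.118),S(224,208,.118))
print('pusher top',T(694,285,.15),S(81,393,.15),'foot',S(92,485,.005))
print('black',T(274,103,.026),'key',T(335,304,.01),'edge',T(300,352,0))
o=bot.get_obs();print(Rot.from_quat(o['tool_rot']).as_matrix().round(3),o['clock'])
```

```text
tab [0.4877 0.2137 0.026 ] [0.4885 0.215  0.026 ]
tube mouth [ 0.5356 -0.0248  0.15  ] [ 0.5377 -0.0221  0.15  ] foot [ 0.5363 -0.0237  0.003 ] [ 0.5361 -0.0243  0.003 ] low [ 0.5357 -0.0244  0.118 ] [ 0.5369 -0.0205  0.118 ]
pusher top [ 0.4312 -0.1816  0.15  ] [ 0.4336 -0.1847  0.15  ] foot [ 0.4322 -0.1806  0.005 ]
black [0.5425 0.0855 0.026 ] key [0.413  0.0441 0.01  ] edge [0.3811 0.0673 0.    ]
[[ 0.974  0.225 -0.   ]
 [ 0.225 -0.974  0.   ]
 [-0.    -0.    -1.   ]] 1.2
```

drive_tool(rows=[{"dx":10.47,"dy":-11.98,"dz":0,"wz":-18,"hand":65},{"dx":10.47,"dy":-11.98,"dz":0,"wz":-18,"hand":65},{"dx":10.47,"dy":-11.98,"dz":0,"wz":-18,"hand":65},{"dx":10.47,"dy":-11.98,"dz":0,"wz":-18,"hand":65},{"dx":10.47,"dy":-11.98,"dz":0,"wz":-18,"hand":65},{"dx":10.47,"dy":-11.98,"dz":0,"wz":-18,"hand":65},{"dx":10.47,"dy":-11.98,"dz":0,"wz":-18,"hand":65},{"dx":10.47,"dy":-11.98,"dz":0,"wz":-18,"hand":65},{"dx":10.47,"dy":-11.98,"dz":0,"wz":-18,"hand":65},{"dx":10.47,"dy":-11.98,"dz":0,"wz":-18,"hand":65},{"dx":10.47,"dy":-11.98,"dz":0,"wz":-18,"hand":65},{"dx":10.47,"dy":-11.98,"dz":2.44,"wz":-18,"hand":65},{"dx":10.47,"dy":-11.98,"dz":2.44,"wz":-18,"hand":65},{"dx":10.47,"dy":-11.98,"dz":2.44,"wz":-18,"hand":65},{"dx":10.47,"dy":-11.98,"dz":2.44,"wz":-18,"hand":65},{"dx":10.47,"dy":-11.98,"dz":2.44,"wz":-18,"hand":65},{"dx":10.47,"dy":-11.98,"dz":2.44,"wz":-18,"hand":65},{"dx":10.47,"dy":-11.98,"dz":2.44,"wz":-18,"hand":65},{"dx":10.47,"dy":-11.98,"dz":2.44,"wz":-18,"hand":65}])

```text
invalid input at $.rows[0]: expected keys dx, dy, dz, wx, wy, wz, hand
```

drive_tool(rows=[{"dx":10.47,"dy":-11.98,"dz":0,"wx":0,"wy":0,"wz":-18,"hand":65},{"dx":10.47,"dy":-11.98,"dz":0,"wx":0,"wy":0,"wz":-18,"hand":65},{"dx":10.47,"dy":-11.98,"dz":0,"wx":0,"wy":0,"wz":-18,"hand":65},{"dx":10.47,"dy":-11.98,"dz":0,"wx":0,"wy":0,"wz":-18,"hand":65},{"dx":10.47,"dy":-11.98,"dz":0,"wx":0,"wy":0,"wz":-18,"hand":65},{"dx":10.47,"dy":-11.98,"dz":0,"wx":0,"wy":0,"wz":-18,"hand":65},{"dx":10.47,"dy":-11.98,"dz":0,"wx":0,"wy":0,"wz":-18,"hand":65},{"dx":10.47,"dy":-11.98,"dz":0,"wx":0,"wy":0,"wz":-18,"hand":65},{"dx":10.47,"dy":-11.98,"dz":0,"wx":0,"wy":0,"wz":-18,"hand":65},{"dx":10.47,"dy":-11.98,"dz":0,"wx":0,"wy":0,"wz":-18,"hand":65},{"dx":10.47,"dy":-11.98,"dz":0,"wx":0,"wy":0,"wz":-18,"hand":65},{"dx":10.47,"dy":-11.98,"dz":2.44,"wx":0,"wy":0,"wz":-18,"hand":65},{"dx":10.47,"dy":-11.98,"dz":2.44,"wx":0,"wy":0,"wz":-18,"hand":65},{"dx":10.47,"dy":-11.98,"dz":2.44,"wx":0,"wy":0,"wz":-18,"hand":65},{"dx":10.47,"dy":-11.98,"dz":2.44,"wx":0,"wy":0,"wz":-18,"hand":65},{"dx":10.47,"dy":-11.98,"dz":2.44,"wx":0,"wy":0,"wz":-18,"hand":65},{"dx":10.47,"dy":-11.98,"dz":2.44,"wx":0,"wy":0,"wz":-18,"hand":65},{"dx":10.47,"dy":-11.98,"dz":2.44,"wx":0,"wy":0,"wz":-18,"hand":65},{"dx":10.47,"dy":-11.98,"dz":2.44,"wx":0,"wy":0,"wz":-18,"hand":65}])

```text
clock: 3.1
eef_pos: [0.4873, 0.2141, 0.1198]
tool_rot: [0.622, 0.783, -0.001, -0.0]
ft_force: [-0.3, -0.1, 0.9]
grip_width: 0.065
grasp_force: 0.0
```

drive_tool(rows=[{"dx":0,"dy":0.01,"dz":1.0,"wx":0,"wy":0,"wz":0,"hand":65},{"dx":0,"dy":0.01,"dz":1.9,"wx":0,"wy":0,"wz":0,"hand":65},{"dx":0,"dy":0.01,"dz":1.9,"wx":0,"wy":0,"wz":0,"hand":65},{"dx":0,"dy":0.01,"dz":1.9,"wx":0,"wy":0,"wz":0,"hand":65}])

```text
clock: 3.5
eef_pos: [0.4879, 0.2132, 0.0262]
tool_rot: [0.623, 0.782, -0.001, -0.0]
ft_force: [0.9, -0.2, 0.4]
grip_width: 0.0646
grasp_force: 0.0
```

Run:
```python
from h import *
s=bot.camera('side'); t=bot.camera('top'); print(bot.tip_extent)
c=lambda i,y,x:cv2.resize(i[y:y+80,x:x+80],None,fx=5,fy=5,interpolation=cv2.INTER_CUBIC)
cv2.imwrite('pics/g1.png',np.hstack([c(s,95,265),c(t,187,172)])[...,::-1])
```

```text
0.011
```

View pics/g1.png

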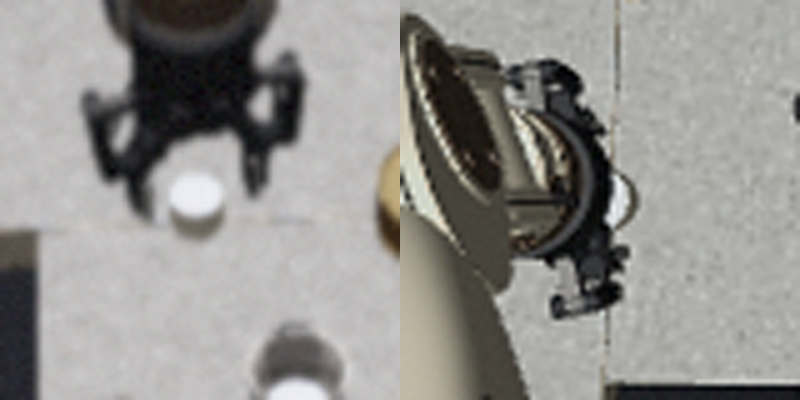

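The tablet, at (195,200) in the crop, sits midway between the two fingertips, so I'll close on it, then lift.

drive_tool(rows=[{"dx":0,"dy":0,"dz":0,"wx":0,"wy":0,"wz":0,"hand":30},{"dx":0,"dy":0,"dz":0,"wx":0,"wy":0,"wz":0,"hand":30},{"dx":0,"dy":0,"dz":0,"wx":0,"wy":0,"wz":0,"hand":30},{"dx":0,"dy":0,"dz":0,"wx":0,"wy":0,"wz":0,"hand":30},{"dx":0,"dy":0,"dz":0,"wx":0,"wy":0,"wz":0,"hand":30},{"dx":0,"dy":0,"dz":0,"wx":0,"wy":0,"wz":0,"hand":30}])

```text
clock: 4.2
eef_pos: [0.4898, 0.2148, 0.0279]
tool_rot: [0.623, 0.783, 0.002, 0.001]
ft_force: [-1.4, -0.7, 9.8]
grip_width: 0.0328
grasp_force: 58.7
```

drive_tool(rows=[{"dx":0,"dy":0,"dz":-1,"wx":0,"wy":0,"wz":0,"hand":30},{"dx":0,"dy":0,"dz":-2,"wx":0,"wy":0,"wz":0,"hand":30},{"dx":0,"dy":0,"dz":-3,"wx":0,"wy":0,"wz":0,"hand":30},{"dx":0,"dy":0,"dz":-4,"wx":0,"wy":0,"wz":0,"hand":30},{"dx":0,"dy":0,"dz":-4,"wx":0,"wy":0,"wz":0,"hand":30}])

```text
clock: 4.7
eef_pos: [0.4924, 0.2161, 0.2346]
tool_rot: [0.622, 0.783, 0.007, 0.004]
ft_force: [0.4, 0.6, -0.8]
grip_width: 0.0327
grasp_force: 59.7
```

Run:
```python
from h import *
s=bot.camera('side'); t=bot.camera('top'); o=bot.get_obs(); p=o['eef_pos']; print(p,o['grip_width'],o['ft_force'],Rot.from_quat(o['tool_rot']).as_matrix().round(3))
c=lambda i,n:(lambda q:cv2.resize(i[q[1]-40:q[1]+40,q[0]-40:q[0]+40],None,fx=5,fy=5,interpolation=cv2.INTER_CUBIC))(w2px(n,p).astype(int))
cv2.imwrite('pics/g2.png',np.hstack([c(s,'side'),c(t,'top')])[...,::-1]); print(w2px('side',p),w2px('top',p))
```

```text
[0.48931903 0.21476882 0.22781496] 0.03280186524733739 [-0.31321616 -0.75538533 -1.55081259] [[-0.225  0.974  0.005]
 [ 0.974  0.225  0.002]
 [ 0.001  0.005 -1.   ]]
[302.10342291  84.76313324] [190.00041505 222.73330879]
```

View pics/g2.png

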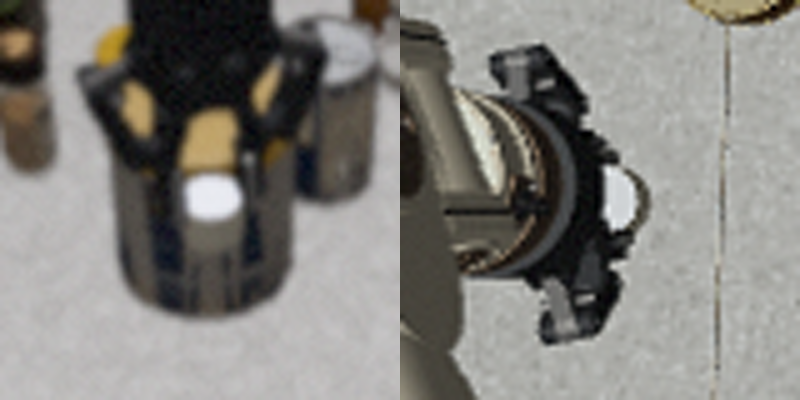

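Run:
```python
from h import *
s=bot.camera('side'); t=bot.camera('top'); o=bot.get_obs(); p=o['eef_pos']; print(p,o['ft_force'],o['clock'])
for n,i,b in(('side',s,(285,65,322,110)),('top',t,(150,190,215,255))):
    sub=i[b[1]:b[3],b[0]:b[2]].astype(int)
    m=((sub.min(2)>200)&(sub.max(2)-sub.min(2)<25)).astype(np.uint8)
    k,l,st,ce=cv2.connectedComponentsWithStats(m); j=1+st[1:,4].argmax(); print(n,st[j]+[b[0],b[1],0,0,0],ce[j]+b[:2],px2w(n,*(ce[j]+b[:2]),p[2]-.002))
    x,y,w,h,a=st[j]
    print('right edge',px2w(n,x+w+b[0]-.5,ce[j][1]+b[1],p[2]-.002))
for t in('tablet_new',):
  for n in('side','top'): print([(d['extent'],d['score']) for d in bot.look_for(n,t)])
```

```text
[0.48755766 0.21398367 0.22450858] [0.51564262 0.36974437 0.60478225] 4.9
side [299  82  10   8  64] [303.046875  85.296875] [0.49196075 0.21850495 0.22250858]
right edge [0.50736923 0.21774153 0.22250858]
top [192 217   6  12  54] [194.40740741 222.62962963] [0.48996134 0.20572097 0.22250858]
right edge [0.49009185 0.19826391 0.22250858]
[([304.9, 89.2, 9.8, 11.3], 0.66)]
[([195.4, 223.4, 9.2, 15.9], 0.67)]
```

drive_tool(rows=[{"dx":-4.86,"dy":-0.13,"dz":0,"wx":0,"wy":0,"wz":0,"hand":30},{"dx":-4.86,"dy":-0.13,"dz":0,"wx":0,"wy":0,"wz":0,"hand":30},{"dx":-4.86,"dy":-0.13,"dz":0,"wx":0,"wy":0,"wz":0,"hand":30},{"dx":-4.86,"dy":-0.13,"dz":0,"wx":0,"wy":0,"wz":0,"hand":30},{"dx":-4.86,"dy":-0.13,"dz":0,"wx":0,"wy":0,"wz":0,"hand":30},{"dx":-4.86,"dy":-0.13,"dz":0.6,"wx":0,"wy":0,"wz":0,"hand":30},{"dx":-4.86,"dy":-0.13,"dz":0.6,"wx":0,"wy":0,"wz":0,"hand":30},{"dx":-4.86,"dy":-0.13,"dz":0.6,"wx":0,"wy":0,"wz":0,"hand":30}])

```text
clock: 5.8
eef_pos: [0.5352, -0.0237, 0.1938]
tool_rot: [0.622, 0.783, -0.001, -0.002]
ft_force: [0.3, -0.4, -0.5]
grip_width: 0.0329
grasp_force: 59.7
```

Run:
```python
from h import *
s=bot.camera('side'); t=bot.camera('top'); o=bot.get_obs(); p=o['eef_pos']; print(p,o['ft_force'],o['clock'])
a=cv2.resize(s[130:210,275:375],None,fx=4,fy=4,interpolation=cv2.INTER_CUBIC)
b=cv2.resize(t[170:250,250:350],None,fx=4,fy=4,interpolation=cv2.INTER_CUBIC)
cv2.imwrite('pics/g3.png',np.hstack([a,b])[...,::-1])
```

```text
[ 0.53671635 -0.02303919  0.19568951] [ 0.413843    0.27491954 -0.75286949] 5.9
```

View pics/g3.png

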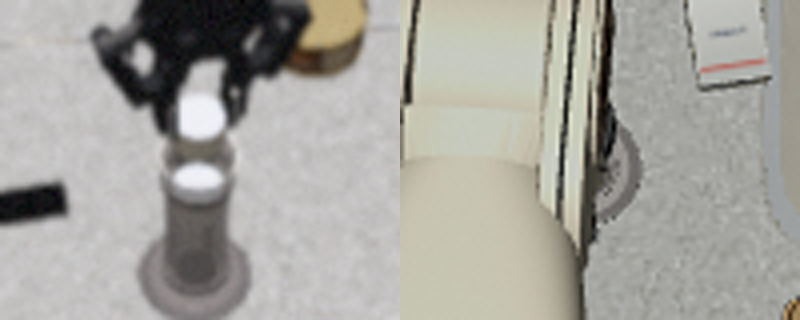

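Run:
```python
from h import *
f=lambda u,v,z:px2w('side',275+(u+.5)/4-.5,130+(v+.5)/4-.5,z).round(4)
print(f(202,116,.1937),f(202,116,.1967),f(199,180,.118),f(199,158,.15),f(194,279,.003),bot.get_obs()['clock'])
```

```text
[ 0.5385 -0.0249  0.1937] [ 0.5383 -0.0272  0.1967] [ 0.5382 -0.0205  0.118 ] [ 0.5373 -0.0256  0.15  ] [ 0.536  -0.0275  0.003 ] 5.9
```

The held tablet at (202,116) lines up with the tube mouth at (199,158) to within about 2 mm. I'll lower it into the flare.

drive_tool(rows=[{"dx":0,"dy":-0.01,"dz":0.2,"wx":0,"wy":0,"wz":0,"hand":30},{"dx":0,"dy":-0.01,"dz":0.4,"wx":0,"wy":0,"wz":0,"hand":30},{"dx":0,"dy":-0.01,"dz":0.5,"wx":0,"wy":0,"wz":0,"hand":30},{"dx":0,"dy":-0.01,"dz":0.55,"wx":0,"wy":0,"wz":0,"hand":30},{"dx":0,"dy":-0.01,"dz":0.55,"wx":0,"wy":0,"wz":0,"hand":30},{"dx":0,"dy":-0.01,"dz":0.55,"wx":0,"wy":0,"wz":0,"hand":30}])

```text
clock: 6.5
eef_pos: [0.5362, -0.024, 0.1679]
tool_rot: [0.623, 0.783, 0.0, 0.0]
ft_force: [-0.2, -1.5, -0.2]
grip_width: 0.033
grasp_force: 59.7
```

drive_tool(rows=[{"dx":0,"dy":0,"dz":0.04,"wx":0,"wy":0,"wz":0,"hand":30},{"dx":0,"dy":0,"dz":0.04,"wx":0,"wy":0,"wz":0,"hand":30},{"dx":0,"dy":0,"dz":0.04,"wx":0,"wy":0,"wz":0,"hand":30}])

```text
clock: 6.8
eef_pos: [0.5362, -0.0241, 0.1659]
tool_rot: [0.623, 0.783, 0.0, 0.0]
ft_force: [-0.4, -0.6, -1.0]
grip_width: 0.0329
grasp_force: 59.7
```

drive_tool(rows=[{"dx":0,"dy":0,"dz":0,"wx":0,"wy":0,"wz":0,"hand":60},{"dx":0,"dy":0,"dz":0,"wx":0,"wy":0,"wz":0,"hand":60},{"dx":0,"dy":0,"dz":0,"wx":0,"wy":0,"wz":0,"hand":60},{"dx":0,"dy":0,"dz":0,"wx":0,"wy":0,"wz":0,"hand":60},{"dx":0,"dy":0,"dz":0,"wx":0,"wy":0,"wz":0,"hand":60},{"dx":0,"dy":0,"dz":-0.5,"wx":0,"wy":0,"wz":0,"hand":60},{"dx":0,"dy":0,"dz":-1.5,"wx":0,"wy":0,"wz":0,"hand":60},{"dx":0,"dy":0,"dz":-2.5,"wx":0,"wy":0,"wz":0,"hand":60},{"dx":-1.5,"dy":-0.8,"dz":-2.5,"wx":0,"wy":0,"wz":0,"hand":60},{"dx":-2.5,"dy":-1.6,"dz":-2.5,"wx":0,"wy":0,"wz":0,"hand":60},{"dx":-2.6,"dy":-2.7,"dz":-2.5,"wx":0,"wy":0,"wz":0,"hand":60},{"dx":-2.6,"dy":-2.7,"dz":-2.5,"wx":0,"wy":0,"wz":0,"hand":60},{"dx":-2.6,"dy":-2.7,"dz":-2.5,"wx":0,"wy":0,"wz":0,"hand":60}])

```text
clock: 8.1
eef_pos: [0.4303, -0.1838, 0.2913]
tool_rot: [0.625, 0.781, -0.001, -0.0]
ft_force: [0.5, 0.2, -0.0]
grip_width: 0.0601
grasp_force: 0.0
```

Run:
```python
from h import *
s=bot.camera('side'); t=bot.camera('top'); o=bot.get_obs(); p=o['eef_pos']; print(p,o['ft_force'],o['clock'])
a=cv2.resize(s[110:270,265:385],None,fx=3.3,fy=3.3,interpolation=cv2.INTER_CUBIC)
b=cv2.resize(t[150:310,270:390],None,fx=3.3,fy=3.3,interpolation=cv2.INTER_CUBIC)
cv2.imwrite('pics/g4.png',np.hstack([a,b])[...,::-1])
```

```text
[ 0.43340787 -0.18177947  0.29123649] [ 1.11187254  0.77884529 -0.44860929] 8.2
```

View pics/g4.png

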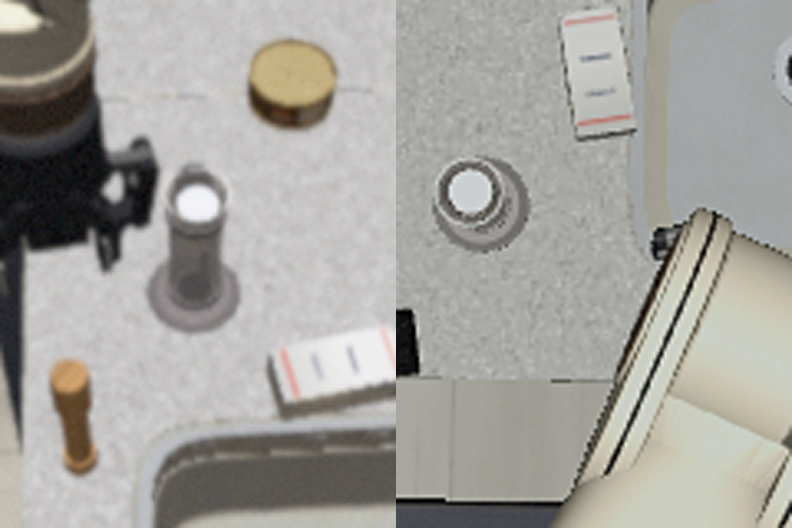

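The tablet lies flat in the tube mouth on top of the stuck one, at (196,203) in the side crop and (471,190) in the top crop. Next is the pusher, which is directly below the gripper.

drive_tool(rows=[{"dx":0,"dy":0,"dz":0.8,"wx":0,"wy":0,"wz":0,"hand":60},{"dx":0,"dy":0,"dz":1.6,"wx":0,"wy":0,"wz":0,"hand":60},{"dx":0,"dy":0,"dz":2.4,"wx":0,"wy":0,"wz":0,"hand":60},{"dx":0,"dy":0,"dz":3.0,"wx":0,"wy":0,"wz":0,"hand":60},{"dx":0,"dy":0,"dz":3.36,"wx":0,"wy":0,"wz":0,"hand":60},{"dx":0,"dy":0,"dz":3.36,"wx":0,"wy":0,"wz":0,"hand":60},{"dx":0,"dy":0,"dz":3.36,"wx":0,"wy":0,"wz":0,"hand":60},{"dx":0,"dy":0,"dz":3.36,"wx":0,"wy":0,"wz":0,"hand":60}])

```text
clock: 9.0
eef_pos: [0.4354, -0.1811, 0.1241]
tool_rot: [0.622, 0.783, 0.0, 0.001]
ft_force: [-0.2, 0.6, -0.9]
grip_width: 0.0601
grasp_force: 0.0
```

drive_tool(rows=[{"dx":0,"dy":0,"dz":0,"wx":0,"wy":0,"wz":0,"hand":24},{"dx":0,"dy":0,"dz":0,"wx":0,"wy":0,"wz":0,"hand":24},{"dx":0,"dy":0,"dz":0,"wx":0,"wy":0,"wz":0,"hand":24},{"dx":0,"dy":0,"dz":0,"wx":0,"wy":0,"wz":0,"hand":24},{"dx":0,"dy":0,"dz":0,"wx":0,"wy":0,"wz":0,"hand":24},{"dx":0,"dy":0,"dz":0,"wx":0,"wy":0,"wz":0,"hand":24},{"dx":0,"dy":0,"dz":0,"wx":0,"wy":0,"wz":0,"hand":24}])

```text
clock: 9.7
eef_pos: [0.4336, -0.1817, 0.124]
tool_rot: [0.623, 0.782, -0.0, 0.001]
ft_force: [-1.5, -0.5, 6.0]
grip_width: 0.0289
grasp_force: 58.5
```

drive_tool(rows=[{"dx":0,"dy":0,"dz":-0.6,"wx":0,"wy":0,"wz":0,"hand":24},{"dx":0,"dy":0,"dz":-1.6,"wx":0,"wy":0,"wz":0,"hand":24},{"dx":0,"dy":0,"dz":-2.6,"wx":0,"wy":0,"wz":0,"hand":24},{"dx":0,"dy":0,"dz":-3.5,"wx":0,"wy":0,"wz":0,"hand":24},{"dx":0,"dy":0,"dz":-3.5,"wx":0,"wy":0,"wz":0,"hand":24},{"dx":0.5,"dy":0.5,"dz":-3.5,"wx":0,"wy":0,"wz":0,"hand":24},{"dx":1.1,"dy":1.1,"dz":-3.5,"wx":0,"wy":0,"wz":0,"hand":24},{"dx":1.7,"dy":1.7,"dz":-3.5,"wx":0,"wy":0,"wz":0,"hand":24},{"dx":2.2,"dy":2.3,"dz":-3.5,"wx":0,"wy":0,"wz":0,"hand":24},{"dx":2.5,"dy":2.6,"dz":-3.5,"wx":0,"wy":0,"wz":0,"hand":24},{"dx":2.62,"dy":2.71,"dz":-3.5,"wx":0,"wy":0,"wz":0,"hand":24},{"dx":2.62,"dy":2.71,"dz":-3.5,"wx":0,"wy":0,"wz":0,"hand":24},{"dx":2.62,"dy":2.71,"dz":-3.5,"wx":0,"wy":0,"wz":0,"hand":24},{"dx":2.62,"dy":2.71,"dz":-3.5,"wx":0,"wy":0,"wz":0,"hand":24}])

```text
clock: 11.1
eef_pos: [0.5357, -0.0242, 0.2978]
tool_rot: [0.623, 0.782, -0.0, -0.0]
ft_force: [0.2, -0.6, -0.2]
grip_width: 0.0288
grasp_force: 59.8
```

Run:
```python
from h import *
s=bot.camera('side'); o=bot.get_obs(); p=o['eef_pos']; print(p,o['ft_force'],o['clock'])
a=cv2.resize(s[90:215,265:385],None,fx=4.5,fy=4.5,interpolation=cv2.INTER_CUBIC)
cv2.imwrite('pics/g5.png',a[...,::-1])
```

```text
[ 0.53584089 -0.02415423  0.2979811 ] [ 0.08022997  0.6319387  -0.89847318] 11.15
```

View pics/g5.png

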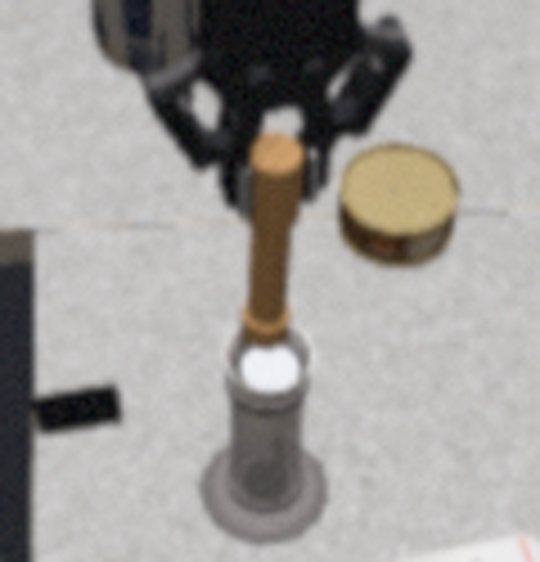

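Run:
```python
from h import *
f=lambda u,v,z:px2w('side',265+(u+.5)/4.5-.5,90+(v+.5)/4.5-.5,z).round(4)
print('tab',f(270,368,.144),'foot',f(267,317,.194),f(267,330,.174),'top',f(277,152,.324))
for z in(.144,.184,.324): print(z,(w2px('side',[.536,-.0235,z])-[265,90])*4.5)
```

```text
tab [ 0.5378 -0.0287  0.144 ] foot [ 0.5352 -0.0296  0.194 ] [ 0.5359 -0.0234  0.174 ] top [ 0.5384 -0.026   0.324 ]
0.144 [264.56769093 359.33627277]
0.184 [265.68494346 317.63443241]
0.324 [270.26531666 146.77754812]
```

The foot is centred over the tablet, which shows at (270,368), to within about 2 mm. The clearance is 6 mm, so I'll lower it.

drive_tool(rows=[{"dx":0,"dy":0.02,"dz":0.2,"wx":0,"wy":0,"wz":0,"hand":24},{"dx":0,"dy":0.02,"dz":0.4,"wx":0,"wy":0,"wz":0,"hand":24},{"dx":0,"dy":0.02,"dz":0.5,"wx":0,"wy":0,"wz":0,"hand":24},{"dx":0,"dy":0.02,"dz":0.54,"wx":0,"wy":0,"wz":0,"hand":24},{"dx":0,"dy":0.02,"dz":0.58,"wx":0,"wy":0,"wz":0,"hand":24},{"dx":0,"dy":0.02,"dz":0.62,"wx":0,"wy":0,"wz":0,"hand":24}])

```text
clock: 11.75
eef_pos: [0.5375, -0.0227, 0.2668]
tool_rot: [0.623, 0.783, 0.0, 0.0]
ft_force: [-0.2, -0.1, -0.6]
grip_width: 0.0285
grasp_force: 59.8
```

drive_tool(rows=[{"dx":0,"dy":0,"dz":0.03,"wx":0,"wy":0,"wz":0,"hand":24},{"dx":0,"dy":0,"dz":0.06,"wx":0,"wy":0,"wz":0,"hand":24},{"dx":0,"dy":0,"dz":0.09,"wx":0,"wy":0,"wz":0,"hand":24}])

```text
clock: 12.05
eef_pos: [0.5375, -0.0227, 0.2624]
tool_rot: [0.623, 0.783, 0.0, 0.0]
ft_force: [-0.2, 0.2, -2.3]
grip_width: 0.0291
grasp_force: 59.8
```

drive_tool(rows=[{"dx":0,"dy":0,"dz":0.03,"wx":0,"wy":0,"wz":0,"hand":24},{"dx":0,"dy":0,"dz":0.06,"wx":0,"wy":0,"wz":0,"hand":24},{"dx":0,"dy":0,"dz":0.09,"wx":0,"wy":0,"wz":0,"hand":24}])

```text
clock: 12.35
eef_pos: [0.538, -0.0229, 0.2598]
tool_rot: [0.623, 0.783, 0.001, 0.002]
ft_force: [-0.9, -0.5, 7.2]
grip_width: 0.0287
grasp_force: 61.0
```

drive_tool(rows=[{"dx":0,"dy":0,"dz":0.03,"wx":0,"wy":0,"wz":0,"hand":24},{"dx":0,"dy":0,"dz":0.06,"wx":0,"wy":0,"wz":0,"hand":24},{"dx":0,"dy":0,"dz":0.09,"wx":0,"wy":0,"wz":0,"hand":24}])

```text
clock: 12.65
eef_pos: [0.5385, -0.0228, 0.2544]
tool_rot: [0.623, 0.783, 0.001, 0.001]
ft_force: [0.6, -0.8, 4.4]
grip_width: 0.0287
grasp_force: 60.1
```

drive_tool(rows=[{"dx":0,"dy":0,"dz":0.05,"wx":0,"wy":0,"wz":0,"hand":24},{"dx":0,"dy":0,"dz":0.1,"wx":0,"wy":0,"wz":0,"hand":24},{"dx":0,"dy":0,"dz":0.15,"wx":0,"wy":0,"wz":0,"hand":24},{"dx":0,"dy":0,"dz":0.2,"wx":0,"wy":0,"wz":0,"hand":24}])

```text
clock: 13.05
eef_pos: [0.5384, -0.0228, 0.2442]
tool_rot: [0.623, 0.783, 0.001, 0.001]
ft_force: [0.2, 0.1, 4.3]
grip_width: 0.0288
grasp_force: 60.1
```

drive_tool(rows=[{"dx":0,"dy":0,"dz":0.05,"wx":0,"wy":0,"wz":0,"hand":24},{"dx":0,"dy":0,"dz":0.1,"wx":0,"wy":0,"wz":0,"hand":24},{"dx":0,"dy":0,"dz":0.15,"wx":0,"wy":0,"wz":0,"hand":24},{"dx":0,"dy":0,"dz":0.2,"wx":0,"wy":0,"wz":0,"hand":24},{"dx":0,"dy":0,"dz":0.25,"wx":0,"wy":0,"wz":0,"hand":24},{"dx":0,"dy":0,"dz":0.3,"wx":0,"wy":0,"wz":0,"hand":24},{"dx":0,"dy":0,"dz":0.35,"wx":0,"wy":0,"wz":0,"hand":24},{"dx":0,"dy":0,"dz":0.4,"wx":0,"wy":0,"wz":0,"hand":24},{"dx":0,"dy":0,"dz":0.44,"wx":0,"wy":0,"wz":0,"hand":24}])

```text
clock: 13.95
eef_pos: [0.538, -0.0227, 0.2218]
tool_rot: [0.623, 0.783, 0.001, 0.001]
ft_force: [0.2, -0.9, 5.1]
grip_width: 0.0287
grasp_force: 59.7
```

drive_tool(rows=[{"dx":0,"dy":0,"dz":0.03,"wx":0,"wy":0,"wz":0,"hand":24},{"dx":0,"dy":0,"dz":0.06,"wx":0,"wy":0,"wz":0,"hand":24},{"dx":0,"dy":0,"dz":0.09,"wx":0,"wy":0,"wz":0,"hand":24}])

```text
clock: 14.25
eef_pos: [0.5379, -0.0227, 0.2173]
tool_rot: [0.623, 0.783, 0.001, 0.001]
ft_force: [0.6, 0.5, 5.6]
grip_width: 0.029
grasp_force: 59.7
```

drive_tool(rows=[{"dx":0,"dy":0,"dz":0.02,"wx":0,"wy":0,"wz":0,"hand":24},{"dx":0,"dy":0,"dz":0.04,"wx":0,"wy":0,"wz":0,"hand":24}])

```text
clock: 14.45
eef_pos: [0.5379, -0.0227, 0.2154]
tool_rot: [0.623, 0.783, 0.001, 0.001]
ft_force: [1.7, 0.0, 6.0]
grip_width: 0.0285
grasp_force: 59.7
```

drive_tool(rows=[{"dx":0,"dy":0,"dz":0.02,"wx":0,"wy":0,"wz":0,"hand":24},{"dx":0,"dy":0,"dz":0.04,"wx":0,"wy":0,"wz":0,"hand":24}])

```text
clock: 14.65
eef_pos: [0.5379, -0.0227, 0.2134]
tool_rot: [0.623, 0.783, 0.001, 0.001]
ft_force: [0.3, -0.1, 5.2]
grip_width: 0.0286
grasp_force: 59.7
```

drive_tool(rows=[{"dx":0,"dy":0,"dz":0.02,"wx":0,"wy":0,"wz":0,"hand":24},{"dx":0,"dy":0,"dz":0.04,"wx":0,"wy":0,"wz":0,"hand":24}])

```text
clock: 14.85
eef_pos: [0.538, -0.0227, 0.2114]
tool_rot: [0.623, 0.783, 0.001, 0.001]
ft_force: [-0.0, 0.6, 5.8]
grip_width: 0.0288
grasp_force: 59.7
```

drive_tool(rows=[{"dx":0,"dy":0,"dz":0.02,"wx":0,"wy":0,"wz":0,"hand":24},{"dx":0,"dy":0,"dz":0.04,"wx":0,"wy":0,"wz":0,"hand":24}])

```text
clock: 15.05
eef_pos: [0.5379, -0.0227, 0.2094]
tool_rot: [0.623, 0.783, 0.001, 0.001]
ft_force: [0.5, -0.4, 5.3]
grip_width: 0.0289
grasp_force: 59.8
```

drive_tool(rows=[{"dx":0,"dy":0,"dz":0.02,"wx":0,"wy":0,"wz":0,"hand":24},{"dx":0,"dy":0,"dz":0.04,"wx":0,"wy":0,"wz":0,"hand":24}])

```text
clock: 15.25
eef_pos: [0.538, -0.0227, 0.2074]
tool_rot: [0.623, 0.783, 0.001, 0.001]
ft_force: [-0.0, 0.3, 5.3]
grip_width: 0.0291
grasp_force: 59.8
```

drive_tool(rows=[{"dx":0,"dy":0,"dz":0.02,"wx":0,"wy":0,"wz":0,"hand":24},{"dx":0,"dy":0,"dz":0.04,"wx":0,"wy":0,"wz":0,"hand":24}])

```text
clock: 15.45
eef_pos: [0.538, -0.0227, 0.2054]
tool_rot: [0.623, 0.783, 0.001, 0.001]
ft_force: [0.2, -0.1, 5.8]
grip_width: 0.0289
grasp_force: 59.8
```

drive_tool(rows=[{"dx":0,"dy":0,"dz":0.02,"wx":0,"wy":0,"wz":0,"hand":24},{"dx":0,"dy":0,"dz":0.04,"wx":0,"wy":0,"wz":0,"hand":24}])

```text
clock: 15.65
eef_pos: [0.538, -0.0227, 0.2034]
tool_rot: [0.623, 0.783, 0.001, 0.001]
ft_force: [0.8, 0.5, 4.3]
grip_width: 0.0289
grasp_force: 59.8
```

drive_tool(rows=[{"dx":0,"dy":0,"dz":0.02,"wx":0,"wy":0,"wz":0,"hand":24},{"dx":0,"dy":0,"dz":0.04,"wx":0,"wy":0,"wz":0,"hand":24}])

```text
clock: 15.85
eef_pos: [0.538, -0.0227, 0.2014]
tool_rot: [0.623, 0.783, 0.001, 0.001]
ft_force: [0.9, 0.6, 5.2]
grip_width: 0.0284
grasp_force: 59.8
```

drive_tool(rows=[{"dx":0,"dy":0,"dz":0.02,"wx":0,"wy":0,"wz":0,"hand":24},{"dx":0,"dy":0,"dz":0.04,"wx":0,"wy":0,"wz":0,"hand":24}])

```text
clock: 16.05
eef_pos: [0.538, -0.0227, 0.1994]
tool_rot: [0.623, 0.783, 0.001, 0.001]
ft_force: [0.0, 0.5, 5.6]
grip_width: 0.0285
grasp_force: 59.8
```

drive_tool(rows=[{"dx":0,"dy":0,"dz":0.02,"wx":0,"wy":0,"wz":0,"hand":24},{"dx":0,"dy":0,"dz":0.04,"wx":0,"wy":0,"wz":0,"hand":24}])

```text
clock: 16.25
eef_pos: [0.538, -0.0227, 0.1974]
tool_rot: [0.623, 0.783, 0.001, 0.001]
ft_force: [-0.2, -0.3, 5.5]
grip_width: 0.0287
grasp_force: 59.8
```

drive_tool(rows=[{"dx":0,"dy":0,"dz":0.02,"wx":0,"wy":0,"wz":0,"hand":24},{"dx":0,"dy":0,"dz":0.04,"wx":0,"wy":0,"wz":0,"hand":24}])

```text
clock: 16.45
eef_pos: [0.538, -0.0227, 0.1954]
tool_rot: [0.623, 0.783, 0.001, 0.001]
ft_force: [0.1, -0.2, 4.8]
grip_width: 0.0286
grasp_force: 59.8
```

drive_tool(rows=[{"dx":0,"dy":0,"dz":0.02,"wx":0,"wy":0,"wz":0,"hand":24},{"dx":0,"dy":0,"dz":0.04,"wx":0,"wy":0,"wz":0,"hand":24}])

```text
clock: 16.65
eef_pos: [0.538, -0.0227, 0.1934]
tool_rot: [0.623, 0.783, 0.001, 0.001]
ft_force: [0.4, -0.0, 5.7]
grip_width: 0.0287
grasp_force: 59.8
```

drive_tool(rows=[{"dx":0,"dy":0,"dz":0.02,"wx":0,"wy":0,"wz":0,"hand":24},{"dx":0,"dy":0,"dz":0.04,"wx":0,"wy":0,"wz":0,"hand":24}])

```text
clock: 16.85
eef_pos: [0.538, -0.0227, 0.1914]
tool_rot: [0.623, 0.783, 0.001, 0.001]
ft_force: [0.3, -0.3, 6.0]
grip_width: 0.0283
grasp_force: 59.8
```

drive_tool(rows=[{"dx":0,"dy":0,"dz":0.02,"wx":0,"wy":0,"wz":0,"hand":24},{"dx":0,"dy":0,"dz":0.04,"wx":0,"wy":0,"wz":0,"hand":24}])

```text
clock: 17.05
eef_pos: [0.5381, -0.0227, 0.1897]
tool_rot: [0.623, 0.783, 0.001, 0.001]
ft_force: [0.0, 0.5, 9.3]
grip_width: 0.0285
grasp_force: 60.3
```

drive_tool(rows=[{"dx":0,"dy":0,"dz":0,"wx":0,"wy":0,"wz":0,"hand":24}])

```text
clock: 17.15
eef_pos: [0.538, -0.0227, 0.1896]
tool_rot: [0.623, 0.783, 0.001, 0.001]
ft_force: [0.9, -0.2, 6.8]
grip_width: 0.0287
grasp_force: 60.3
```

drive_tool(rows=[{"dx":0,"dy":0,"dz":0.01,"wx":0,"wy":0,"wz":0,"hand":24},{"dx":0,"dy":0,"dz":0.02,"wx":0,"wy":0,"wz":0,"hand":24}])

```text
clock: 17.35
eef_pos: [0.5381, -0.0228, 0.1893]
tool_rot: [0.623, 0.783, 0.001, 0.001]
ft_force: [-2.1, 0.6, 10.4]
grip_width: 0.0287
grasp_force: 60.8
```

drive_tool(rows=[{"dx":0,"dy":0,"dz":0.015,"wx":0,"wy":0,"wz":0,"hand":24},{"dx":0,"dy":0,"dz":0.03,"wx":0,"wy":0,"wz":0,"hand":24}])

```text
clock: 17.55
eef_pos: [0.5383, -0.0228, 0.1887]
tool_rot: [0.623, 0.783, 0.001, 0.002]
ft_force: [-2.5, 1.2, 15.1]
grip_width: 0.0287
grasp_force: 61.5
```

drive_tool(rows=[{"dx":0,"dy":0,"dz":0.015,"wx":0,"wy":0,"wz":0,"hand":24},{"dx":0,"dy":0,"dz":0.03,"wx":0,"wy":0,"wz":0,"hand":24}])

```text
clock: 17.75
eef_pos: [0.5385, -0.0229, 0.1881]
tool_rot: [0.623, 0.783, 0.001, 0.002]
ft_force: [-4.4, -0.3, 19.7]
grip_width: 0.0286
grasp_force: 62.2
```

drive_tool(rows=[{"dx":0,"dy":0,"dz":0.015,"wx":0,"wy":0,"wz":0,"hand":24},{"dx":0,"dy":0,"dz":0.015,"wx":0,"wy":0,"wz":0,"hand":24},{"dx":0,"dy":0,"dz":0.015,"wx":0,"wy":0,"wz":0,"hand":24},{"dx":0,"dy":0,"dz":0.015,"wx":0,"wy":0,"wz":0,"hand":24},{"dx":0,"dy":0,"dz":0.015,"wx":0,"wy":0,"wz":0,"hand":24}])

```text
clock: 18.25
eef_pos: [0.5386, -0.0229, 0.1878]
tool_rot: [0.623, 0.783, 0.001, 0.002]
ft_force: [-3.1, 0.2, 19.7]
grip_width: 0.0288
grasp_force: 62.5
```

drive_tool(rows=[{"dx":0,"dy":0,"dz":-0.02,"wx":0,"wy":0,"wz":0,"hand":24},{"dx":0,"dy":0,"dz":-0.04,"wx":0,"wy":0,"wz":0,"hand":24},{"dx":0,"dy":0,"dz":-0.06,"wx":0,"wy":0,"wz":0,"hand":24},{"dx":0,"dy":0,"dz":-0.06,"wx":0,"wy":0,"wz":0,"hand":24}])

```text
clock: 18.65
eef_pos: [0.5381, -0.0228, 0.1884]
tool_rot: [0.623, 0.783, 0.001, 0.001]
ft_force: [0.8, -0.4, 8.5]
grip_width: 0.0289
grasp_force: 60.7
```

drive_tool(rows=[{"dx":0,"dy":0,"dz":-0.02,"wx":0,"wy":0,"wz":0,"hand":24},{"dx":0,"dy":0,"dz":-0.02,"wx":0,"wy":0,"wz":0,"hand":24},{"dx":0,"dy":0,"dz":-0.02,"wx":0,"wy":0,"wz":0,"hand":40},{"dx":0,"dy":0,"dz":-0.02,"wx":0,"wy":0,"wz":0,"hand":60},{"dx":0,"dy":0,"dz":-0.02,"wx":0,"wy":0,"wz":0,"hand":75},{"dx":0,"dy":0,"dz":-0.02,"wx":0,"wy":0,"wz":0,"hand":75},{"dx":0,"dy":0,"dz":-0.02,"wx":0,"wy":0,"wz":0,"hand":75},{"dx":0,"dy":0,"dz":-0.3,"wx":0,"wy":0,"wz":0,"hand":75},{"dx":0,"dy":0,"dz":-0.8,"wx":0,"wy":0,"wz":0,"hand":75},{"dx":0,"dy":0,"dz":-1.5,"wx":0,"wy":0,"wz":0,"hand":75},{"dx":0,"dy":0,"dz":-2.4,"wx":0,"wy":0,"wz":0,"hand":75},{"dx":0,"dy":0,"dz":-2.6,"wx":0,"wy":0,"wz":0,"hand":75},{"dx":0,"dy":0,"dz":-2.6,"wx":0,"wy":0,"wz":0,"hand":75},{"dx":0,"dy":0,"dz":-2.6,"wx":0,"wy":0,"wz":0,"hand":75}])

```text
clock: 20.05
eef_pos: [0.537, -0.0227, 0.3158]
tool_rot: [0.623, 0.783, -0.0, -0.001]
ft_force: [0.0, 0.4, -0.3]
grip_width: 0.0754
grasp_force: 0.0
```

Run:
```python
from h import *
s=bot.camera('side'); o=bot.get_obs(); p=o['eef_pos']; print(p,o['ft_force'],o['clock'],o['grip_width'])
a=cv2.resize(s[100:225,265:385],None,fx=4.5,fy=4.5,interpolation=cv2.INTER_CUBIC)
cv2.imwrite('pics/g6.png',a[...,::-1])
```

```text
[ 0.5366052  -0.02268778  0.31513289] [ 0.41825473  1.08517615 -0.88079364] 20.1 0.07512850308577612
```

View pics/g6.png

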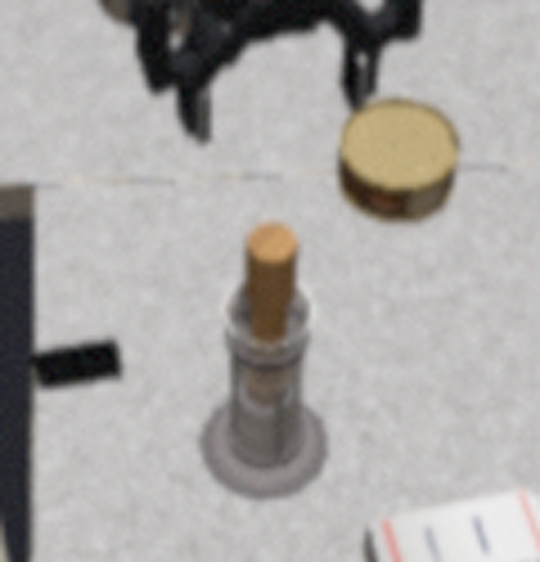

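The pusher stands upright in the tube, with its top at (272,245), and the gripper is clear above it. I'm handing the job in.

```bash
python3 -c "
from workcell import bot
print(bot.job_done())"
```

```text
the job is handed in; nothing more can be done
None
```

I handed the job in at about 20 s of robot time: both tablets are at the bottom of the tube, pressed with about 20 N, and the pusher stands upright on them, let go; no verdict was returned.

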